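# Bring the stirrer over the glaze pot

### The arm

A 6-joint arm with a two-finger parallel gripper is mounted at the origin on the work surface. World frame = base frame: x ahead of the robot, y to its left, z up, the work surface at z = 0. Lengths are in m, angles in rad, forces in N, time in s.
With the tool pointing down it reaches from about 0.4 to 0.825 m from the base axis. Payload 7 kg.
Tool frame: the origin (TCP) lies at the centre of the arm's flange, where the gripper is bolted on; the fingertips stand 178 mm ahead of it and the grasp point (between the pads) lies 159 mm ahead of it; z points along the fingers, y is the direction in which the jaws open and shut (so a half turn about z gives the same grasp; the last joint's range is limited). The gripper opens to 88 mm and grips with 3 to 60 N. Pads are 19 mm wide; open, the fingers measure 130 mm over their backs; the gripper's body (78 mm by 193 mm) begins 47 mm behind the grasp point.
Start: joints at [-0.834, 0.359, 0.012, 0, -1.224, -0.288], TCP at [0.293, -0.608, 0.405] pointing down, gripper open.
Joint ranges: [-3.07, 3.07], [-1.43, 2.12], [-1.02, 1.25], [-3.03, 1.67], [-3.05, -0], [-3.03, 3.03]. Speed limits (rad/s): [2.39, 2.39, 3.01, 3.14, 3.14, 3.14].

### API

Orientations are given as [roll, pitch, yaw] about the fixed x, y, z axes, in that order (R = Rz(yaw) Ry(pitch) Rx(roll)).
In Python, from station import arm gives the robot as it stands.
- The arm moves only by the shell command python3 -m handwheel 'ROWS' [OPENING] [FORCE]. ROWS is JSON, a list of rows, each a list of 4 numbers: the shift along the world's x, y, z in cm, then the turn about the world's z in rad. In form: [[dx, dy, dz, yaw], ...]. A call has 1 to 20 rows; each row shifts and turns the commanded pose from where the row before left it; what a row does not reach is not made up. A row lasts 1/10 s, in which the tool goes at most 50 mm and 8.59 degrees, less where a joint would pass 70% of its speed; a pose out of reach is approached as far as the arm can. A call is refused whole if a number of a shift passes 5 or a number of a turn 0.15, either way. A call with a gripper value outside its range is refused whole. OPENING is the closure, from 0 (fully open) to 1 (shut), set as the call begins (- or left out, the last holds). The fingers move at their own pace and stop on an object; FORCE is the grip in N (left out, the last holds). Time passes only in rows, so rows that do not move let the fingers close. It gives the time, the measured TCP pose, the force and the opening at its end, in the units of the state.
- arm.get_state(): the state, without advancing time (a new reading comes with each control period).
- arm.grab_frame(name): name is "scene" or "side" or "wrist"; returns a dict with "image" (420x560x3 uint8, red, green, blue), "depth" (420x560 float32, m along the optical axis (not along the pixel's ray), 0 where there is no reading), "vfov" (degrees; the focal length in pixels is half the picture's height over the tangent of half this angle, whatever the lens; pixels are square), "cx", "cy" (the principal point, pixels), "rvec" (rotation vector, rad) and "tvec" (3), from world to camera coordinates, as OpenCV has them. Camera axes: x right, y down, z forward; pixel columns grow to the right and rows downward; lengths in m; the calibration is good to about 2 mm. The wrist camera is an equidistant fisheye: a pixel r from the principal point sees the ray r / f radians off the axis. A picture is of the moment at which its call begins.
- arm.job_done(): hands the job in, once; it reports no verdict.
The state is a dict: "t": time; "q": joint angles; "qd": joint speeds; "joint_efforts": joint torques, N m; "eef_pos": TCP position; "ee_rot": TCP orientation; "force": force on the tool from outside, world axes, zero at the start; "moment": the same for the moment, N m; "width": finger opening in m.
Only numpy, scipy, OpenCV 4.12 (cv2) and the standard library are available. Lean on these libraries where they do the work, as an engineer would, in place of code of your own. Each camera call takes 0.05 s, during which the arm holds its last target.

### The job

Lift the lid off the pot by its knob and set it down gently, knob up, in the middle of the round cork mat. Then turn the black feed knob on the stirring stand, which travels along with its carriage, until the paddle is centred over the open pot, and let go. Move the carriage by its knob alone, and leave the pot and everything else standing where they are.

Things in the scene. Friction and masses are not known exactly. Their poses are not given: they have to be found in the camera images.
- stand: stirring stand, fixed: grey base 215 x 400 mm, 12 mm thick, an upright cheek plate at each end (y = +-193 mm, 110 mm high, over the full depth). Origin at table height; x to its back, away from the robot (yaw up to 0.25 rad), y along its rails to the robot's left. Base spans x -115 to +100 mm. Pot and jar stand on it at x -60 mm, y about +-107 mm; the knob runs along x +65 mm
- carriage: column, arm and block of the carriage; not to be pushed. Column 34 mm thick, gearbox 50 mm square with top 186 mm above the table, arm 24 mm wide (top 182 mm) reaching 125 mm forward (stand -x) to a round motor 46 mm across (148 to 198 mm up) above the paddle. Origin on the knob's axis at table height, axes as the stand's. Slides along the stand's y with the knob
- paddle (a point): centre of the underside of the stirring paddle (cross of blades 44 mm wide, 20 mm high), 108 mm above the table, 125 mm in front (stand -x) of the knob's axis; the pot's rim passes 16 mm below it, the lid's knob does not pass
- knob_grip (a point): centre of the round ribbed black feed knob, 48 mm across, on a vertical axis on top of the column: the knob spans 18 mm below to 18 mm above this point, which is 208 mm above the table. It rides on the carriage, so it shifts away as it turns
- knob: the same black feed knob; origin at the centre of its underside, 186 mm above the table, turning about its z. It is stiff (about 0.3 N m), stays where it is left and turns up to 3.6 rad either way from the middle. Geared to the carriage: each radian counter-clockwise (from above) shifts carriage, knob and paddle 40 mm along the stand's +y, clockwise along -y. Starts near the middle of the stand
- pot: round white open pot, 90 mm across, 80 mm tall, wall 4 mm, 0.65 kg, loose on the stand's base at its +y or its -y place (varies). Origin at the centre of its underside, 12 mm above the table
- pot_mouth (a point): centre of the pot's mouth, at rim height, 80 mm above its underside
- lid: round white lid lying loose on the pot, about 0.16 kg: disc 94 mm across, 7 mm thick, a foot 72 mm wide and 6 mm deep below it that drops into the mouth (5 mm clearance all round), a round knob on top, 29 mm across, from 7 to 42 mm above the origin. Origin at the centre of the disc's underside; its z axis up along the knob. On the mat it rests on its foot
- lid_knob (a point): middle of the lid's knob, 24 mm above the lid's origin
- mat: round cork mat, 136 mm across, 8 mm thick, fixed on the table beside the stand, to its left or right (varies; the tape lies on the other side). Origin at the centre of its underside
- jar: closed white jar without a knob, 72 mm across, 78 mm tall, flat top; stands on the stand's other place, about 0.2 m from the pot. Bystander. Origin at the centre of its underside
- pinch: small brown clay vase, 44 mm across, 38 mm tall, standing on the stand midway between pot and jar. Bystander. Origin at its underside
- tape: roll of tape lying flat, 110 mm across, 45 mm tall, on the other side of the table from the cork mat (which side varies). Bystander. Origin at its underside
- glue: white glue bottle, 56 mm across, 170 mm tall, standing off the stand's +y end. Bystander. Origin at its underside
- crock: brown crock, 68 mm across, 95 mm tall, with brushes sticking out up to 215 mm, standing off the stand's -y end. Bystander. Origin at its underside
- cutter: grey craft cutter lying on the table in front of the stand, 160 mm long, 22 mm high. Bystander. Origin at the underside of its middle
- brush: brush lying on the table in front of the stand, under 300 mm long and 30 mm high. Bystander. Origin on its underside

How it is judged:
On the way, in this order (a step that is already met when the one before it is completed fails the run):
1. the lid lies on the cork mat, let go, and the paddle is not yet over the pot (horizontal distance between lid and mat below 0.03 m and z of lid in the frame of mat below 0.02 m and angle between lid's own z axis and vertical below 0.12 rad and contact force between the fingers and lid below 0.1 N and linear speed of lid below 0.03 m/s and horizontal distance between paddle and pot_mouth above 0.05 m), for 0.2 s.
2. the paddle is centred over the pot (horizontal distance between paddle and pot_mouth below 0.012 m), for 0.2 s.
At the end, for the whole second after the job is handed in: The paddle is centred over the open pot (within 12 mm), the carriage at rest and the knob let go; the lid lies flat and at rest, knob up, on the cork mat, its centre within 30 mm of the mat's; the pot stands upright within 15 mm of where it was (horizontal distance between paddle and pot_mouth below 0.012 m and horizontal distance between lid and mat below 0.03 m and z of lid in the frame of mat below 0.02 m and angle between lid's own z axis and vertical below 0.12 rad and contact force between the fingers and lid below 0.1 N and linear speed of lid below 0.03 m/s and angle between pot's own z axis and vertical below 0.08 rad and distance of pot from where it was at the start of the episode below 0.015 m and contact force between the fingers and carriage below 0.1 N and linear speed of carriage below 0.008 m/s); the robot touches nothing.
It fails at once if the lid is dropped (falls freely more than about 20 mm) (linear speed of lid above 0.65 m/s and contact force between the fingers and lid below 0.05 N).
It fails at once if the carriage is pushed (over 8 N) without the fingers holding its knob (contact force between the fingers and knob below 0.5 N and contact force between any of the fingers, the arm and carriage above 8 N).
It fails at once if the pot is shifted more than 15 mm or tipped (distance of pot from where it was at the start of the episode above 0.015 m or angle between pot's own z axis and vertical above 0.2 rad).
It fails at once if a bystander is shifted more than 25 mm (distance of any of jar, pinch, tape, glue, crock, cutter, brush from where it was at the start of the episode above 0.025 m).
It also fails if it takes over 70 s, if anything falls off the work surface, if the arm or the gripper's body presses on something with over 40 N, if the wrist force passes 120 N, or if a joint passes its speed limit or range.

## Working session

There is one attempt and no reset: what is moved stays moved. The work goes in short steps, Python scripts to look and compute and a shell command to move; the robot and the scene stay as the last step left them, time stands still between calls to the robot, and variables do not carry over. Pictures are saved under pics/ and viewed, and the job is handed in when it is done.

```bash
ls; mkdir -p pics; cat > h.py <<'E'
import numpy as np, cv2
from station import arm
def grab(n,save=None):
    f=arm.grab_frame(n)
    if save: cv2.imwrite('pics/'+save+'.png',f['image'][:,:,::-1])
    return f
def cam(f):
    R,_=cv2.Rodrigues(np.array(f['rvec'],float)); t=np.array(f['tvec'],float).ravel()
    return R,t,210/np.tan(np.radians(f['vfov'])/2)
def ray(f,u,v,fish=False):
    R,t,F=cam(f); x=(u-f['cx']);y=(v-f['cy'])
    if fish:
        r=np.hypot(x,y); th=r/F; d=np.array([np.sin(th)*x/max(r,1e-9),np.sin(th)*y/max(r,1e-9),np.cos(th)])
    else: d=np.array([x/F,y/F,1])
    return -R.T@t, R.T@d
def onz(f,u,v,z,fish=False):
    o,d=ray(f,u,v,fish); return o+d*(z-o[2])/d[2]
def cloud(f):
    R,t,F=cam(f); D=f['depth']; v,u=np.mgrid[:420,:560]
    P=np.stack([(u-f['cx'])/F*D,(v-f['cy'])/F*D,D],-1)
    return (P-t)@R, D>0
def proj(f,p):
    R,t,F=cam(f); c=R@np.array(p)+t; return f['cx']+F*c[0]/c[2], f['cy']+F*c[1]/c[2]
E
python3 - <<'E'
from h import *
for n in ['scene','side','wrist']:
    f=grab(n,n+'0'); R,t,F=cam(f); print(n,-R.T@t,R[2],F,f['cx'],f['cy'])
s=arm.get_state(); print(s['t'],s['eef_pos'],s['ee_rot'],s['width'],s['force'])
E
```

```text
pics
scene [ 1.36080809 -0.13588014  0.70997657] [-0.81695083  0.14711508 -0.55762756] 437.60159908319696 277.49655277495737 207.82061274410285
side [0.21402158 0.79136012 0.79370865] [ 0.27468376 -0.75308266 -0.59784223] 397.7491007549533 282.2001222582423 214.3024287525676
wrist [ 0.2350519  -0.63590636  0.383197  ] [ 0.2204109   0.1062499  -0.96960301] 325.19226210127806 277.18156738388365 208.2430257949223
0.15 [ 0.2928031  -0.60800144  0.40393731] [ 3.14028353e+00 -1.14277121e-04 -2.69289979e+00] 0.08775337905272408 [-0.05823329 -0.11241784 -0.43585999]
```

View pics/scene0.png

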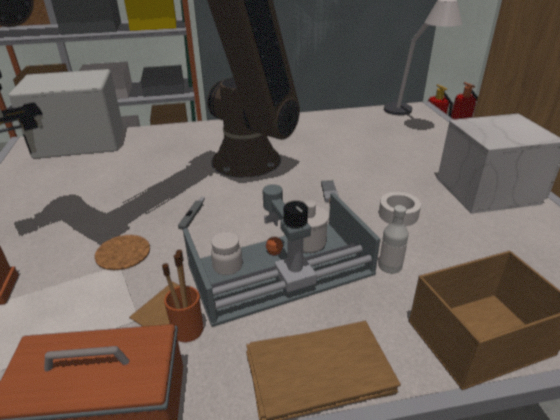

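View pics/side0.png

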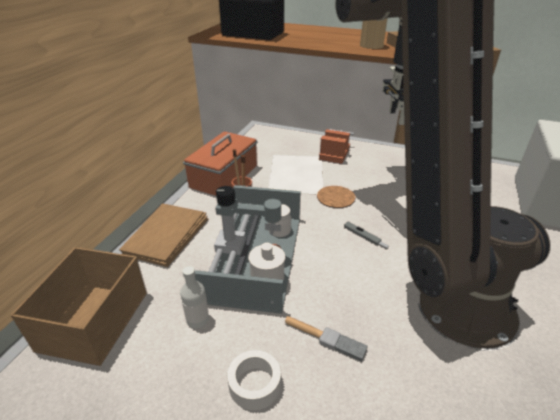

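View pics/wrist0.png

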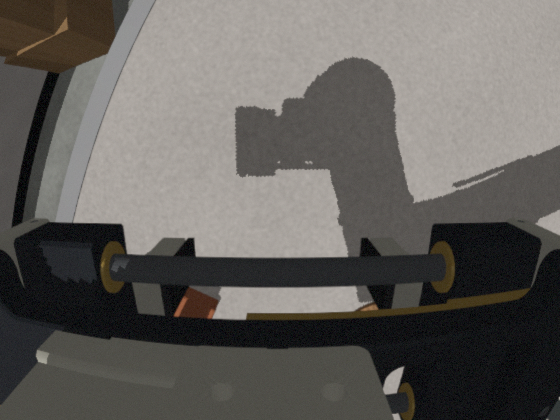

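The scene view shows the pot with its lid on the stand's +y side (313,228), the jar at (226,252), the black feed knob at (295,214) and the mat at (123,252) on the robot's right. In the side view the lid knob is at (267,250), the mat at (336,197) and the feed knob at (226,197). Next I measure them.

```bash
cat > m.py <<'E'
from h import *
def circ(xy):
    A=np.c_[2*xy,np.ones(len(xy))]; s=np.linalg.lstsq(A,(xy**2).sum(1),rcond=None)[0]
    return s[:2],np.sqrt(s[2]+s[0]**2+s[1]**2)
E
python3 - <<'E'
from m import *
for n in ['scene','side']:
    f=grab(n); P,ok=cloud(f); hsv=cv2.cvtColor(f['image'],cv2.COLOR_RGB2HSV)
    pts={'scene':dict(mat=(123,252),knob=(295,212),lidk=(310,208),jar=(226,240)),'side':dict(mat=(336,197),knob=(226,194),lidk=(267,250),motor=(273,205))}[n]
    for k,(u,v) in pts.items(): print(n,k,P[v,u].round(3),hsv[v,u])
    # mat
    m=(np.abs(P[...,2]-.008)<.008)&(hsv[...,1]>90)&ok
    c,l,st,ce=cv2.connectedComponentsWithStats(m.astype('uint8'))
    u,v=pts['mat']; mm=(l==l[v,u]).astype('uint8')
    cn=max(cv2.findContours(mm,0,1)[0],key=len)[:,0]
    xy=np.array([onz(f,a,b,.008)[:2] for a,b in cn]); print(' mat',circ(xy),len(xy))
    # lid knob region, heights
    r=P[(np.hypot(P[...,0]-P[pts['lidk'][1],pts['lidk'][0],0],P[...,1]-P[pts['lidk'][1],pts['lidk'][0],1])<.06)&ok&(P[...,2]>.05)&(P[...,2]<.15)]
    print(' lid heights',np.histogram(r[:,2],bins=np.arange(.05,.15,.005)))
    # feed knob
    k=pts['knob'];r=P[k[1],k[0]]
    d=(np.hypot(P[...,0]-r[0],P[...,1]-r[1])<.06)&ok
    print(' knob heights',np.histogram(P[d][:,2],bins=np.arange(.15,.24,.005)))
E
```

```text
scene mat [ 0.447 -0.369  0.008] [ 13 140 131]
scene knob [0.676 0.022 0.228] [105  53  29]
scene lidk [0.523 0.094 0.127] [ 15  19 105]
scene jar [ 0.556 -0.113  0.088] [  8  23 168]
 mat (array([ 0.44222832, -0.37217081]), np.float64(0.0663754475810308)) 127
 lid heights (array([ 41,  36,  33,  34,  23,  29,  27,  26,  19, 221,  66,  11,  14,
        14,  12,  12,  59,   2,   0]), array([0.05 , 0.055, 0.06 , 0.065, 0.07 , 0.075, 0.08 , 0.085, 0.09 ,
       0.095, 0.1  , 0.105, 0.11 , 0.115, 0.12 , 0.125, 0.13 , 0.135,
       0.14 , 0.145]))
 knob heights (array([ 16,   0,  26,  56,  63,  59,  96,  85,  28,  53,  49,  53,  54,
        48,  92, 214,   0]), array([0.15 , 0.155, 0.16 , 0.165, 0.17 , 0.175, 0.18 , 0.185, 0.19 ,
       0.195, 0.2  , 0.205, 0.21 , 0.215, 0.22 , 0.225, 0.23 , 0.235]))
side mat [ 0.434 -0.364  0.006] [ 14 116 182]
side knob [0.64  0.045 0.225] [30  6 40]
side lidk [0.502 0.11  0.131] [ 16  20 163]
side motor [0.525 0.01  0.197] [ 81  13 141]
 mat (array([ 0.436007  , -0.36678877]), np.float64(0.06323337053058242)) 85
 lid heights (array([ 10,  22,  35,  47,  48,  49,  51,  36,  27, 538,  47,  19,  17,
        16,  13,  26,  64,   1,   0]), array([0.05 , 0.055, 0.06 , 0.065, 0.07 , 0.075, 0.08 , 0.085, 0.09 ,
       0.095, 0.1  , 0.105, 0.11 , 0.115, 0.12 , 0.125, 0.13 , 0.135,
       0.14 , 0.145]))
 knob heights (array([  7,   2,  28,  54,  54,  64, 138,  28,  25,  28,  29,  27,  36,
        30,  85,  90,   0]), array([0.15 , 0.155, 0.16 , 0.165, 0.17 , 0.175, 0.18 , 0.185, 0.19 ,
       0.195, 0.2  , 0.205, 0.21 , 0.215, 0.22 , 0.225, 0.23 , 0.235]))
```

```bash
python3 - <<'E'
from m import *
def topfit(P,ok,c,R,z0,z1):
    d=(np.hypot(P[...,0]-c[0],P[...,1]-c[1])<R)&ok&(P[...,2]>z0)&(P[...,2]<z1)
    xy=P[d][:,:2]; h=cv2.convexHull(xy.astype('float32'))[:,0]; c,r=cv2.minEnclosingCircle(h)
    return np.round(c,4),round(r,4),P[d][:,2].mean().round(4),d.sum()
for n in ['scene','side']:
    f=grab(n); P,ok=cloud(f); 
    print(n)
    print('feed',topfit(P,ok,(.655,.03),.05,.221,.232))
    print('lidk',topfit(P,ok,(.51,.1),.03,.130,.138))
    print('liddisc',topfit(P,ok,(.51,.1),.055,.095,.104))
    print('motor',topfit(P,ok,(.53,.01),.035,.19,.203))
    print('jar',topfit(P,ok,(.555,-.11),.06,.08,.095))
    # cheek plate tops
    d=ok&(abs(P[...,2]-.110)<.004)&(P[...,0]>.4)&(P[...,0]<.8)&(abs(P[...,1])<.3)
    for s in (-1,1):
        q=P[d&((P[...,1]-0.0)*s>.14)][:,:2].astype('float32')
        if len(q)>10: print('cheek',s,len(q),cv2.minAreaRect(q),q.min(0),q.max(0),cv2.fitLine(q,2,0,.01,.01).ravel())
    print([ (k,topfit(P,ok,c,R,a,b)) for k,c,R,a,b in [('glue',(.69,.2),.12,.14,.2),('crock',(.75,-.2),.15,.12,.22),('pot',(.51,.1),.055,.05,.09)]])
E
```

```text
scene
feed (array([0.6536, 0.0278]), 0.0254, np.float64(0.2254), np.int64(299))
lidk (array([0.5126, 0.0949]), 0.017, np.float64(0.1325), np.int64(60))
liddisc (array([0.518 , 0.1086]), 0.0441, np.float64(0.0989), np.int64(284))
motor (array([0.5315, 0.0015]), 0.0237, np.float64(0.1965), np.int64(218))
jar (array([ 0.5558, -0.1142]), 0.0342, np.float64(0.0888), np.int64(443))
cheek -1 410 ((0.6289494037628174, -0.21048083901405334), (0.21896184980869293, 0.07621116191148758), 9.93802547454834) [ 0.51684105 -0.23199625] [ 0.7396621  -0.15551536] [ 0.99164766  0.12897639  0.6399159  -0.18219158]
cheek 1 494 ((0.6133654117584229, 0.24365153908729553), (0.37193405628204346, 0.08339526504278183), 11.492971420288086) [0.43759882 0.16700627] [0.799792   0.29985076] [0.94557345 0.32540876 0.6008824  0.22050802]
[('glue', (array([0.6274, 0.2675]), 0.0149, np.float64(0.1603), np.int64(179))), ('crock', (array([ 0.7953, -0.242 ]), 0.0983, np.float64(0.1354), np.int64(1477))), ('pot', (array([0.5378, 0.1042]), 0.0351, np.float64(0.0681), np.int64(242)))]
side
feed (array([0.6499, 0.0303]), 0.025
[... 309 characters left out ...]
64(0.0881), np.int64(95))
cheek -1 194 ((0.6723927855491638, -0.1956375390291214), (0.1090865433216095, 0.2983390986919403), 73.36980438232422) [ 0.51625466 -0.29059067] [ 0.79988104 -0.15329796] [ 0.9988431   0.04808802  0.6254931  -0.18280928]
cheek 1 541 ((0.6079323887825012, 0.24967220425605774), (0.36442407965660095, 0.09145914018154144), 11.427173614501953) [0.4359985 0.1711342] [0.79339665 0.29986674] [0.9382919  0.3458443  0.57663625 0.22321837]
[('glue', (array([0.6225, 0.2723]), 0.0136, np.float64(0.1614), np.int64(168))), ('crock', (array([ 0.7932, -0.2385]), 0.0986, np.float64(0.1509), np.int64(251))), ('pot', (array([0.5069, 0.1017]), 0.0446, np.float64(0.0727), np.int64(298)))]
```

Everything agrees. The yaw is about 0.215 both from motor to feed knob (distance 0.124 m) and from jar to lid. The lid knob is at (0.5095, 0.097), the mat centre is near (0.439, -0.369), and the paddle has about 96 mm to go, a 2.4 rad CCW turn. I'll turn the jaws along the stand's x so the gripper clears the motor.

```bash
python3 -m handwheel '[[0,0,2,0],[0,0,2,0],[1.2,3.9,0,0.07],[1.2,3.9,0,0.07],[1.2,3.9,0,0.07],[1.2,3.9,0,0.07],[1.2,3.9,0,0.07],[1.2,3.9,0,0.07],[1.2,3.9,0,0.07],[1.2,3.9,0,0.07],[1.2,3.9,0,0.07],[1.2,3.9,0,0.07],[1.2,3.9,0,0.07],[1.2,3.9,0,0.07],[1.2,3.9,0,0.07],[1.2,3.9,0,0.07],[1.2,3.9,0,0.07],[1.2,3.9,0,0.07],[0.6,2.0,0,0.07],[0.6,1.8,0,0.07]]' 0 30; python3 -m handwheel '[[0,0,0,0]]'; python3 -c "
from h import *
print(arm.get_state()['q'])"
```

```text
t: 2.35
eef_pos: [0.497, 0.0555, 0.4447]
ee_rot: [-3.141, 0.0, -1.428]
force: [0.3, 0.1, 0.4]
width: 0.0876
t: 2.45
eef_pos: [0.4974, 0.0557, 0.4445]
ee_rot: [-3.142, 0.0, -1.429]
force: [-1.0, -0.2, -1.3]
width: 0.0875
[ 5.04725495e-01  4.24637104e-02 -2.99390999e-01 -3.91655842e-05
 -1.22892090e+00 -3.62775093e-01]
```

```bash
python3 -m handwheel '[[0.6,2.1,0,0.04],[0.6,2.0,0,0.03],[0,0,-3,0],[0,0,-3,0],[0,0,-2,0],[0,0,0,0]]'; python3 - <<'E'
from h import *
f=grab('side','side1'); grab('wrist','wrist1')
p=arm.get_state()['eef_pos']; print(p)
E
```

```text
t: 3.05
eef_pos: [0.508, 0.0946, 0.362]
ee_rot: [3.136, -0.001, -1.364]
force: [-0.4, 1.2, 0.2]
width: 0.0875
[0.50920251 0.09498184 0.36522509]
```

View pics/side1.png

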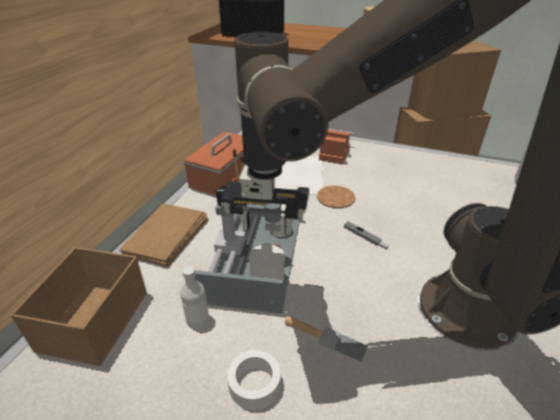

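View pics/wrist1.png

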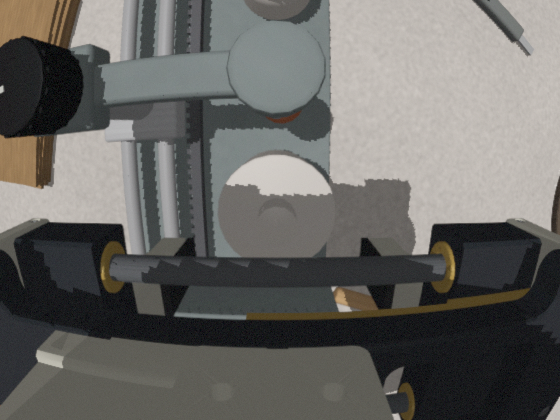

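The wrist view shows the lid as a circle centred near (277,208), its knob near (278,213), midway between the fingers. The motor is at (277,68) with clearance. I'll cross-check the lid's position.

```bash
python3 - <<'E'
from m import *
f=grab('wrist')
pts=[(219,208),(334,208),(277,152)]
xy=np.array([onz(f,u,v,.099,True)[:2] for u,v in pts]); print(xy,circ(xy))
print(onz(f,278,213,.134,True))
print('motor',circ(np.array([onz(f,u,v,.198,True)[:2] for u,v in [(227,68),(325,68),(277,114)]])))
E
```

```text
[[0.55620115 0.10086853]
 [0.46769806 0.0821562 ]
 [0.52052099 0.04887871]] (array([0.51158179, 0.09325201]), np.float64(0.04526476483218091))
[0.51191439 0.0861275  0.134     ]
motor (array([0.53035371, 0.00369788]), np.float64(0.02196013503039136))
```

Agrees within about 3 mm, so I descend and grip.

```bash
python3 -m handwheel '[[0.1,0.1,-2,0],[0,0,-2,0],[0,0,-2,0],[0,0,-1.5,0],[0,0,-0.8,0],[0,0,0,0],[0,0,0,0]]' 0 30; python3 -m handwheel '[[0,0,0,0],[0,0,0,0],[0,0,0,0],[0,0,0,0],[0,0,0,0],[0,0,0,0],[0,0,0,0],[0,0,0,0]]' 1 25
```

```text
t: 3.9
eef_pos: [0.5104, 0.0961, 0.2828]
ee_rot: [-3.14, 0.0, -1.363]
force: [0.6, 0.2, 0.4]
width: 0.0878
t: 4.7
eef_pos: [0.5097, 0.0958, 0.2816]
ee_rot: [3.141, -0.0, -1.363]
force: [-2.6, 1.0, 1.0]
width: 0.0292
```

Width is 29.2 mm, which matches the lid's knob. Next I lift.

```bash
python3 -m handwheel '[[0,0,0.5,0],[0,0,0.7,0],[0,0,1,0],[0,0,1.5,0],[0,0,2,0],[0,0,2,0],[0,0,2,0],[0,0,2,0],[0,0,2,0],[0,0,1,0],[0,0,0,0],[0,0,0,0]]'; python3 - <<'E'
from h import *
grab('scene','scene2')
E
```

```text
t: 5.9
eef_pos: [0.5095, 0.0958, 0.4282]
ee_rot: [3.141, 0.0, -1.363]
force: [0.5, -0.1, -2.5]
width: 0.0283
```

View pics/scene2.png

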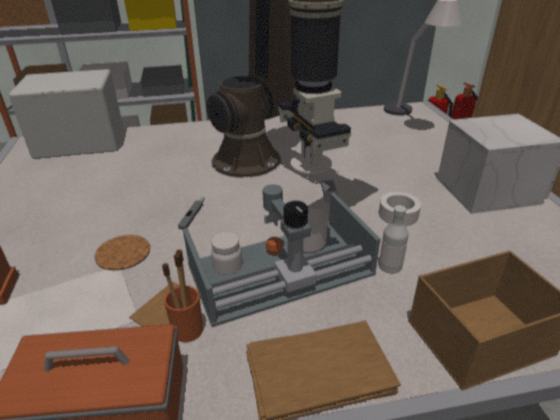

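The lid is held clear of everything at about (310,172), and the measured weight matches. Next I carry it over the motor to the mat.

```bash
python3 -m handwheel '[[-0.2,-1,0,0],[-0.3,-2,0,-0.02],[-0.5,-3,0,-0.04],[-0.5,-3,0,-0.04],[-0.5,-3,0,-0.04],[-0.5,-3,0,-0.04],[-0.5,-3,0,-0.04],[-0.5,-3,0,-0.04],[-0.5,-3,0,-0.04],[-0.5,-3,0,-0.04],[-0.5,-3,0,-0.04],[-0.5,-3,0,-0.04],[-0.5,-3,0,-0.04],[-0.5,-3,0,-0.04],[-0.5,-3,0,-0.04],[-0.3,-2,0,-0.02],[-0.2,-1.5,0,0],[0,-1,0,0],[0,0,0,0],[0,0,0,0]]'; python3 - <<'E'
from h import *
grab('scene','scene3');grab('side','side3');grab('wrist','wrist3')
E
```

```text
t: 7.95
eef_pos: [0.4349, -0.3689, 0.4284]
ee_rot: [3.141, 0.0, -1.923]
force: [0.3, 1.1, -2.8]
width: 0.0287
```

View pics/side3.png

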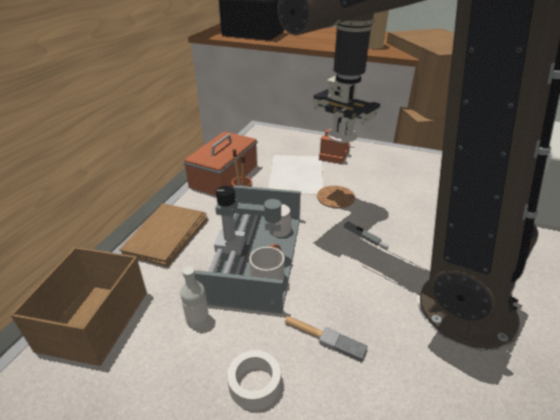

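View pics/wrist3.png

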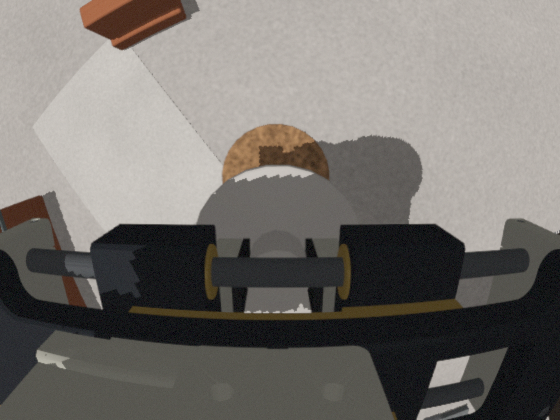

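```bash
python3 - <<'E'
from m import *
f=grab('wrist')
print(circ(np.array([onz(f,u,v,.008,True)[:2] for u,v in [(223,175),(275,124),(329,175)]])))
E
python3 -m handwheel '[[0.1,0,-1,0],[0.2,0,-2,0],[0,0,-3,0],[0,0,-3,0],[0,0,-3,0],[0,0,-3,0],[0,0,-2.5,0],[0,0,-2,0],[0,0,-1,0],[0,0,-0.5,0],[0,0,-0.3,0],[0,0,-0.3,0],[0,0,-0.2,0],[0,0,0,0],[0,0,0,0]]'
```

```text
(array([ 0.4368302 , -0.37254716]), np.float64(0.06646198980553368))
t: 9.65
eef_pos: [0.4379, -0.3692, 0.2111]
ee_rot: [-3.141, -0.0, -1.923]
force: [-0.0, 0.3, -2.2]
width: 0.0284
```

```bash
python3 -m handwheel '[[0,0,-0.2,0],[0,0,-0.2,0],[0,0,-0.1,0],[0,0,-0.1,0],[0,0,-0.1,0],[0,0,0,0],[0,0,0,0]]'; python3 - <<'E'
from h import *
grab('side','side4')
E
```

```text
t: 10.35
eef_pos: [0.4379, -0.3691, 0.2037]
ee_rot: [-3.142, 0.0, -1.923]
force: [0.3, -0.3, -1.5]
width: 0.0285
```

View pics/side4.png

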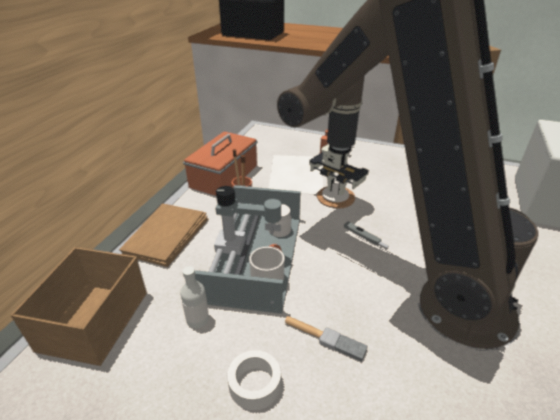

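The lid is on the mat at about (336,197). I'll feel for contact a little further down.

```bash
python3 -m handwheel '[[0,0,-0.1,0],[0,0,0,0],[0,0,0,0]]'; python3 -m handwheel '[[0,0,-0.1,0],[0,0,0,0],[0,0,0,0]]'
```

```text
t: 10.7
eef_pos: [0.4378, -0.3691, 0.2035]
ee_rot: [-3.141, -0.0, -1.922]
force: [-2.6, 3.5, 7.9]
width: 0.0285
t: 11.0
eef_pos: [0.4378, -0.3691, 0.2035]
ee_rot: [-3.141, -0.0, -1.922]
force: [-4.3, 6.1, 16.8]
width: 0.0288
```

Contact. I release (fully open, 88 mm) and rise.

```bash
python3 -m handwheel '[[0,0,0.15,0],[0,0,0,0]]'; python3 -m handwheel '[[0,0,0,0],[0,0,0,0],[0,0,0,0],[0,0,0,0],[0,0,0,0],[0,0,0,0],[0,0,0,0],[0,0,0,0]]' 0 25;  python3 -m handwheel '[[0,0,1,0],[0,0,2,0],[0,0,3,0],[0,0,4,0],[0,0,4,0],[0,0,4,0],[0,0,4,0],[0,0,1,0],[0,0,0,0]]'; python3 - <<'E'
from h import *
grab('side','side5');grab('scene','scene5')
print(arm.get_state()['q'].__repr__())
E
```

```text
t: 11.2
eef_pos: [0.438, -0.3692, 0.2036]
ee_rot: [-3.141, -0.0, -1.923]
force: [-1.4, 2.4, 6.3]
width: 0.0286
t: 12.0
eef_pos: [0.4378, -0.3692, 0.2032]
ee_rot: [-3.142, 0.0, -1.923]
force: [-1.1, -0.1, 0.1]
width: 0.0852
t: 12.9
eef_pos: [0.4378, -0.3692, 0.4361]
ee_rot: [-3.137, -0.0, -1.923]
force: [0.1, -0.4, -1.0]
width: 0.0874
array([-3.58974133e-01,  1.73217060e-01, -1.76287430e-01, -5.98909017e-04,
       -1.22197249e+00,  6.97837099e-03])
```

View pics/side5.png

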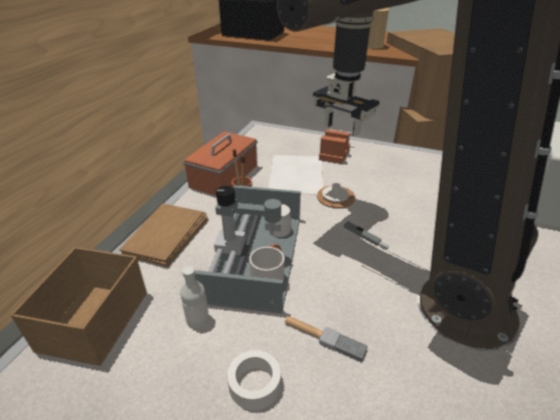

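The lid sits on the mat at (336,195). Now I measure the open pot's mouth, the feed knob, the motor and the lid precisely.

```bash
python3 - <<'E'
from m import *
def top(P,ok,c,R,z0,z1):
    d=(np.hypot(P[...,0]-c[0],P[...,1]-c[1])<R)&ok&(P[...,2]>z0)&(P[...,2]<z1)
    q=P[d]; c,r=cv2.minEnclosingCircle(q[:,:2].astype('float32')); return np.round(c,4),round(r,4),q[:,2].mean().round(4),len(q), np.round(circ(q[:,:2])[0],4)
for n in ['side','scene']:
    f=grab(n);P,ok=cloud(f);print(n)
    print('pot',top(P,ok,(.51,.097),.056,.088,.096))
    print('feed',top(P,ok,(.652,.029),.04,.221,.232))
    print('motor',top(P,ok,(.5305,.003),.035,.19,.203))
    print('liddisc',top(P,ok,(.438,-.369),.06,.017,.026)); print('lidknob',top(P,ok,(.438,-.369),.03,.05,.062))
    if n=='side':
        cv2.imwrite('pics/crop5.png',cv2.resize(f['image'][150:320,180:380,::-1],None,fx=4,fy=3.5))
E
```

```text
side
pot (array([0.5093, 0.0975]), 0.0465, np.float64(0.0906), 162, array([0.5084, 0.0971]))
feed (array([0.6508, 0.0307]), 0.0253, np.float64(0.225), 170, array([0.6496, 0.0318]))
motor (array([0.528 , 0.0045]), 0.0234, np.float64(0.1961), 172, array([0.5275, 0.0065]))
liddisc (array([ 0.4372, -0.367 ]), 0.0483, np.float64(0.0205), 254, array([ 0.4376, -0.3658]))
lidknob (array([ 0.4388, -0.3661]), 0.0164, np.float64(0.0536), 36, array([ 0.4381, -0.3663]))
scene
pot (array([0.513 , 0.1031]), 0.0446, np.float64(0.0911), 90, array([0.5122, 0.0949]))
feed (array([0.6542, 0.0282]), 0.0255, np.float64(0.2255), 297, array([0.6549, 0.0273]))
motor (array([0.5317, 0.0025]), 0.0234, np.float64(0.1967), 212, array([0.5335, 0.0019]))
liddisc (array([ 0.4416, -0.3694]), 0.0493, np.float64(0.0208), 578, array([ 0.4423, -0.369 ]))
lidknob (array([ 0.4409, -0.3701]), 0.0156, np.float64(0.0542), 77, array([ 0.4411, -0.3686]))
```

View pics/crop5.png

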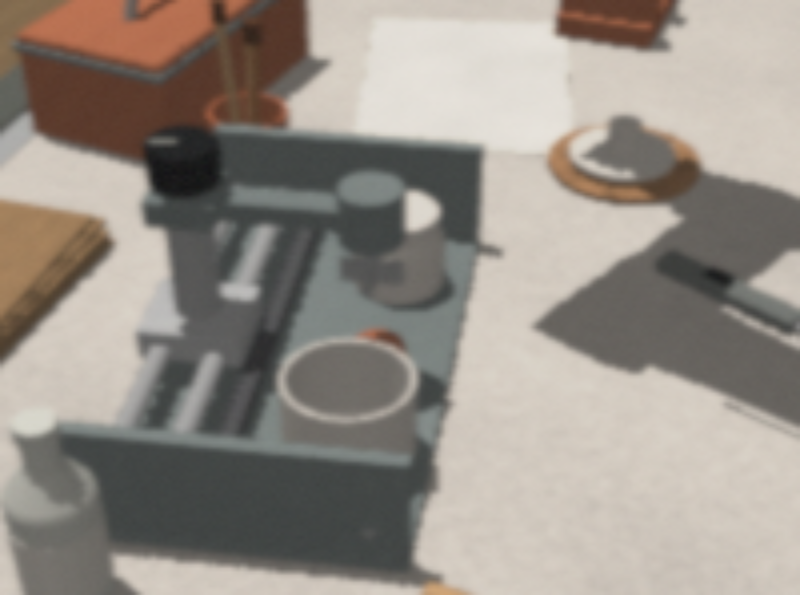

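The crop shows the open pot in place and the lid flat on the mat (disc top 20.8 mm, where 21 is expected). The paddle has about 95.6 mm to go, a 2.39 rad turn. I move over to the feed knob.

```bash
python3 -m handwheel '[[0.5,1,0,-0.02],[1.5,2.9,0,-0.03],[1.5,2.9,0,-0.03],[1.5,2.9,0,-0.03],[1.5,2.9,0,-0.03],[1.5,2.9,0,-0.03],[1.5,2.9,0,-0.03],[1.5,2.9,0,-0.03],[1.5,2.9,0,-0.03],[1.5,2.9,0,-0.03],[1.5,2.9,0,-0.03],[1.5,2.9,0,-0.03],[1.5,2.9,0,-0.03],[1.5,2.9,0,-0.03],[1.5,1.2,0,-0.03],[0,0,0,0],[0,0,0,0]]'; python3 - <<'E'
from h import *
grab('wrist','wrist6');grab('side','side6')
E
```

```text
t: 14.8
eef_pos: [0.6529, 0.0301, 0.4312]
ee_rot: [3.14, -0.003, -2.362]
force: [0.7, -1.0, 0.3]
width: 0.0878
```

View pics/wrist6.png

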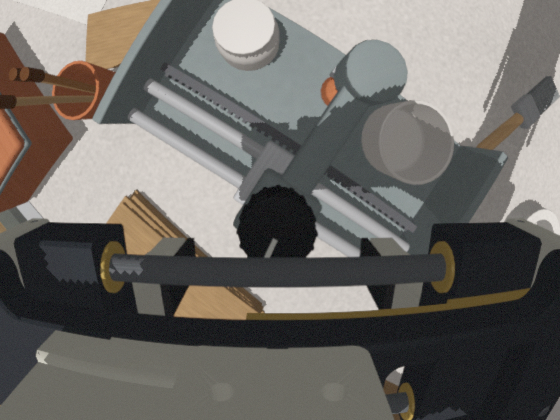

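View pics/side6.png

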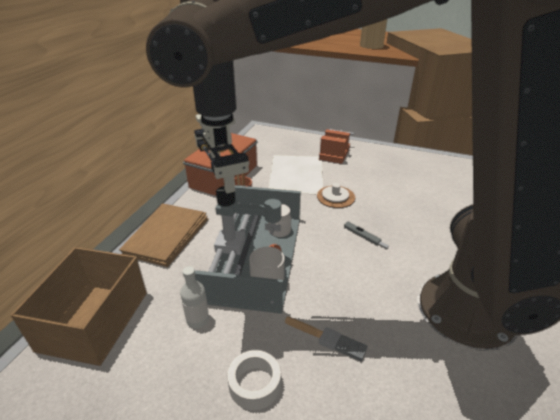

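```bash
python3 - <<'E'
from m import *
f=grab('wrist')
print(circ(np.array([onz(f,u,v,.226,True)[:2] for u,v in [(237,225),(317,225),(277,184)]])))
E
python3 -m handwheel '[[0,0,-2,0],[0,0,-2,0],[0,0,-1,0],[0,0,-0.5,0],[0,0,0,0],[0,0,0,0]]'
```

```text
(array([0.6471608 , 0.02308954]), np.float64(0.024023068550792052))
t: 15.55
eef_pos: [0.6531, 0.0297, 0.3791]
ee_rot: [-3.141, 0.001, -2.363]
force: [0.2, 0.1, 1.6]
width: 0.0878
```

```bash
python3 -m handwheel '[[-0.2,-0.2,-0.4,0],[0,0,-0.3,0],[0,0,0,0],[0,0,0,0]]'; python3 -m handwheel '[[0,0,0,0],[0,0,0,0],[0,0,0,0],[0,0,0,0],[0,0,0,0],[0,0,0,0],[0,0,0,0]]' 1 40; python3 -c "
from h import *
grab('scene','scene7')"
```

```text
t: 15.95
eef_pos: [0.6508, 0.0278, 0.3712]
ee_rot: [-3.142, -0.0, -2.363]
force: [0.4, 0.4, 0.3]
width: 0.0879
t: 16.65
eef_pos: [0.6507, 0.0279, 0.3712]
ee_rot: [3.141, -0.0, -2.363]
force: [-1.5, 0.9, 0.7]
width: 0.0471
```

View pics/scene7.png

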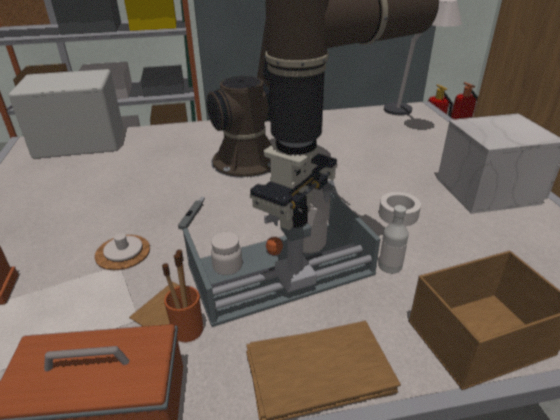

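The fingers hold the feed knob, at 47 mm. I turn 0.5 rad CCW first, following the carriage.

```bash
python3 -m handwheel '[[-0.04,0.2,0,0.05],[-0.08,0.39,0,0.1],[-0.09,0.39,0,0.1],[-0.08,0.39,0,0.1],[-0.09,0.39,0,0.1],[-0.04,0.2,0,0.05],[0,0,0,0],[0,0,0,0]]'; python3 - <<'E'
from m import *
f=grab('side');P,ok=cloud(f)
d=(np.hypot(P[...,0]-.525,P[...,1]-.025)<.045)&ok&(P[...,2]>.19)&(P[...,2]<.203)
print(cv2.minEnclosingCircle(P[d][:,:2].astype('float32')),d.sum(), arm.get_state()['moment'])
E
```

```text
t: 17.5
eef_pos: [0.6466, 0.0476, 0.3712]
ee_rot: [-3.142, 0.0, -1.864]
force: [-0.8, 1.9, 0.2]
width: 0.0478
((0.5222045183181763, 0.023819804191589355), 0.024382002651691437) 170 [0.54849476 0.35663818 0.19555803]
```

The motor moved 20 mm as expected. Next 1.7 rad.

```bash
python3 -m handwheel '[[-0.04,0.2,0,0.05],[-0.08,0.39,0,0.1],[-0.09,0.39,0,0.1],[-0.08,0.39,0,0.1],[-0.09,0.39,0,0.1],[-0.08,0.39,0,0.1],[-0.09,0.39,0,0.1],[-0.08,0.39,0,0.1],[-0.09,0.39,0,0.1],[-0.08,0.39,0,0.1],[-0.09,0.39,0,0.1],[-0.08,0.39,0,0.1],[-0.09,0.39,0,0.1],[-0.08,0.39,0,0.1],[-0.09,0.39,0,0.1],[-0.08,0.39,0,0.1],[-0.09,0.39,0,0.1],[-0.04,0.2,0,0.05],[0,0,0,0],[0,0,0,0]]'; python3 - <<'E'
from m import *
for n in ['side','scene']:
    f=grab(n,n+'8');P,ok=cloud(f)
    for k,c,R,a,b in [('motor',(.512,.09),.045,.19,.203),('pot',(.51,.097),.056,.086,.096)]:
        d=(np.hypot(P[...,0]-c[0],P[...,1]-c[1])<R)&ok&(P[...,2]>a)&(P[...,2]<b)
        if d.sum()>5: print(n,k,cv2.minEnclosingCircle(P[d][:,:2].astype('float32')),d.sum())
E
```

```text
t: 19.55
eef_pos: [0.6327, 0.1141, 0.3712]
ee_rot: [-3.141, -0.001, -0.165]
force: [4.0, 2.6, -1.7]
width: 0.047
side motor ((0.5081851482391357, 0.0912184789776802), 0.023738868534564972) 202
side pot ((0.5087359547615051, 0.09681511670351028), 0.04569002613425255) 159
scene motor ((0.512133777141571, 0.08275575935840607), 0.021772634238004684) 50
scene pot ((0.5140103697776794, 0.09105014055967331), 0.046004392206668854) 131
```

View pics/side8.png

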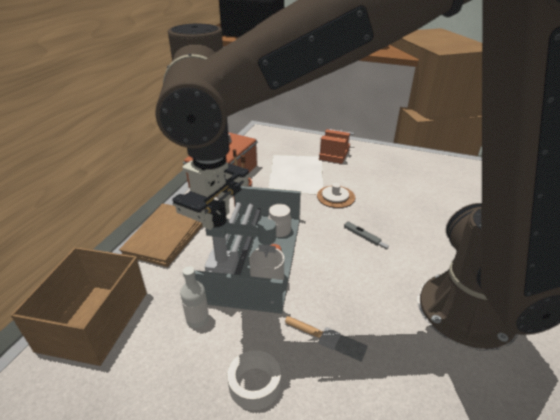

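The side view gives 89 mm travelled, so about 7 mm remain (0.18 rad).

```bash
python3 -m handwheel '[[-0.05,0.2,0,0.05],[-0.05,0.3,0,0.08],[-0.05,0.2,0,0.05],[0,0,0,0],[0,0,0,0],[0,0,0,0]]'; python3 -m handwheel '[[0,0,0,0],[0,0,0,0],[0,0,0,0],[0,0,0,0],[0,0,0,0],[0,0,0,0],[0,0,0,0]]' 0; python3 -m handwheel '[[0,0,0.5,0],[0,0,1,0],[0,0,2,0],[0,0,3,0],[0,0,3,0],[0,0,3,0],[0,0,3,0],[0,0,0,0],[0,0,0,0]]';  python3 - <<'E'
from m import *
for n in ['side','scene']:
    f=grab(n,n+'9');P,ok=cloud(f)
    for k,c,R,a,b in [('motor',(.510,.097),.045,.19,.203),('pot',(.51,.097),.056,.086,.096),('feed',(.632,.122),.04,.221,.232),('jar',(.55,-.114),.05,.08,.095),('lid',(.438,-.369),.06,.017,.026)]:
        d=(np.hypot(P[...,0]-c[0],P[...,1]-c[1])<R)&ok&(P[...,2]>a)&(P[...,2]<b)
        if d.sum()>5: print(n,k,cv2.minEnclosingCircle(P[d][:,:2].astype('float32')),d.sum())
grab('wrist','wrist9')
E
```

```text
t: 20.25
eef_pos: [0.6312, 0.1212, 0.3712]
ee_rot: [-3.141, -0.001, 0.016]
force: [5.2, 2.9, -2.5]
width: 0.0473
t: 20.95
eef_pos: [0.6307, 0.1208, 0.3712]
ee_rot: [3.142, 0.0, 0.017]
force: [-0.3, 0.0, -0.4]
width: 0.087
t: 21.85
eef_pos: [0.6305, 0.1208, 0.5278]
ee_rot: [-3.14, -0.002, 0.017]
force: [0.1, 0.5, -0.4]
width: 0.0876
side motor ((0.5076724290847778, 0.09688100218772888), 0.023721972480416298) 205
side pot ((0.508529543876648, 0.09751997888088226), 0.045321229845285416) 158
side feed ((0.6298649311065674, 0.12355000525712967), 0.025184353813529015) 203
side jar ((0.5522474646568298, -0.11437547206878662), 0.03381221368908882) 243
side lid ((0.438201367855072, -0.36674249172210693), 0.04732194170355797) 252
scene motor ((0.5133407115936279, 0.09516865760087967), 0.023438574746251106) 194
scene pot ((0.511054515838623, 0.09566348046064377), 0.04717222973704338) 146
scene feed ((0.634138286113739, 0.12063854187726974), 0.024938475340604782) 267
scene jar ((0.5550339221954346, -0.11785781383514404), 0.03402898460626602) 439
scene lid ((0.4417259097099304, -0.36900344491004944), 0.04839660972356796) 581
```

View pics/side9.png

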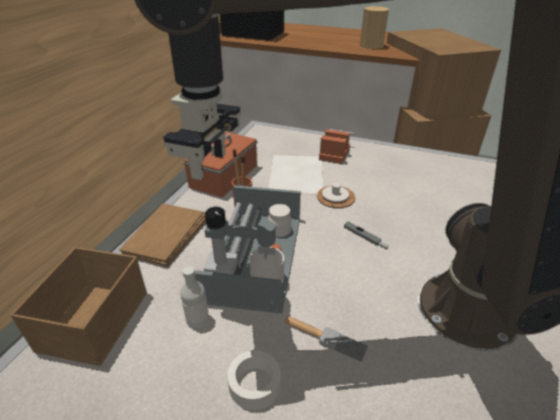

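View pics/scene9.png

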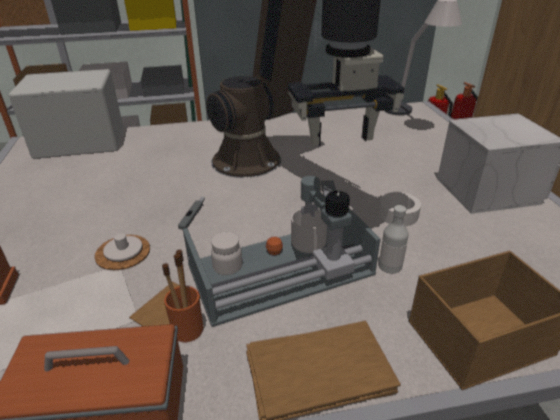

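The motor is over the pot at (316,190), within about 1–2 mm in both views. The lid lies on the mat at (123,247) and the gripper is clear. I hand in.

```bash
python3 -m handwheel '[[0,0,0,0],[0,0,0,0],[0,0,0,0]]'; python3 -c "
from station import arm
print(arm.job_done())"
```

```text
t: 22.3
eef_pos: [0.6308, 0.1209, 0.5258]
ee_rot: [3.141, 0.001, 0.017]
force: [-0.5, 0.9, 0.1]
width: 0.0878
the job is handed in; nothing more can be done
None
```

The lid is on the cork mat, the paddle is over the open pot, and I handed the job in at about 22 s of the 70 s allowed. Handing in gives no verdict, so what follows is from my own last camera checks.

- **Lid:** I gripped it by its knob (29 mm), carried it over the motor and set it down until I felt contact. It lies knob up, about 3–4 mm from my measured mat centre. Its top was at 20.8 mm, where 21 mm is expected for lying flat.
- **Paddle:** I turned the feed knob about 2.38 rad counter-clockwise in one grasp, following the carriage for about 95 mm, then let go and rose clear. I measured the motor above the paddle rather than the paddle itself. It was within about 1 mm of the pot's mouth centre in the side view and about 2.5 mm in the scene view; the limit is 12 mm.
- **Pot and bystanders:** The pot stayed within measurement noise. The jar, the other one I measured, read 4–9 mm different from the start in the side view; its first reading there was partly hidden, and in the scene view it was within 4 mm. The vase, tape, glue, crock, cutter and brush I checked only by eye in the last pictures, where they looked undisturbed.

One measurement disagreed: the wrist camera put the feed knob about 8 mm off the other two views, almost all of it across the jaws. I shifted the grasp 2 mm in x and in y toward it, and the grip held through the whole turn.

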